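Exercise a spring gauge, then check its zero under a loupe

ROBOT

A 6-joint arm with a two-finger parallel gripper is mounted at the origin on the work surface. World frame = base frame: x ahead of the robot, y to its left, z up, the work surface at z = 0. Lengths are in mm, angles in rad, forces in N, time in s.
With the tool pointing down it reaches from about 350 to 875 mm from the base axis. Payload 4.2 kg.
Tool frame: the origin (TCP) lies midway between the tips of the shut fingers; the grasp point (between the pads) lies 19 mm behind it (arm.hold_point_z is the distance from the TCP to the grasp point, in mm); z points along the fingers, y is the line along which they close (so a half turn about z gives the same grasp; the last joint's range is limited). The gripper opens to 85 mm and grips with 20 to 120 N. Pads are 22 mm wide; open, the fingers measure 114 mm over their backs; the gripper's body (76 mm by 85 mm) begins 54 mm behind the grasp point. The pads swing forward as they close: fully open they stand 13 mm farther back than shut.
Start: joints at [1.438, 0.385, 0.008, 0, -1.194, -0.259], TCP at [238.625, 577.631, 231.312] pointing down, gripper open.
Joint ranges: [-3.14, 3.14], [-1.21, 2.06], [-1.07, 1.41], [-3.16, 2.05], [-2.99, -0.16], [-3.1, 3.1]. Speed limits (rad/s): [2.79, 2.79, 3.14, 3.14, 3.14, 3.14].

INTERFACE

Orientations are given as a unit quaternion [x, y, z, w].
In Python, from bench import arm, vision gives the robot as it stands. The module is installed in compiled form; this text tells all that it offers.
- The arm moves only by the tool servo_tool, never from a script. Its argument "plan" is a list of rows, each a list of 7 numbers: the shift along the world's x, y, z each as a share of 300 mm, from -1 to 1, then the turn, a rotation vector about the world's x, y, z each as a share of 2 rad, from -1 to 1, then the opening, from 0 (shut) to 1 (fully open). A call has 1 to 20 rows; each row shifts and turns the commanded pose from where the row before left it; what a row does not reach is not made up. A row lasts 1/8 s, in which the tool goes at most 62.5 mm and 10.7 degrees, less where a joint would pass 70% of its speed; a pose out of reach is approached as far as the arm can. A call with a number of a shift or a turn outside -1 to 1 is refused whole. A call with a gripper value outside its range is refused whole. The fingers move at their own pace and stop on an object; the grip force is fixed at half the most. Time passes only in rows, so rows that do not move let the fingers close. It gives the time, the measured TCP pose, the force, the opening and the grip force at its end, in the units of the state.
- arm.read_state(): the state, without advancing time (a new reading comes with each control period).
- vision.get_image(name): name is "side" or "top"; returns a dict with "image" (400x640x3 uint8, red, green, blue), "z_map" (400x640 float32, mm along the optical axis (not along the pixel's ray), 0 where there is no reading), "K" (3x3 intrinsics, pixels), "world_to_cam" (4x4, takes a point from world to camera coordinates). Camera axes: x right, y down, z forward; pixel columns grow to the right and rows downward; lengths in mm; the calibration is good to about 2 mm. A picture is of the moment at which its call begins.
- arm.job_done(): hands the job in; it is judged then, once.
The state is a dict: "clock": time; "joints": joint angles; "joint_vel": joint speeds; "joint_efforts": joint torques, N m; "position": TCP position; "ee_rot": TCP orientation; "contact_force": force on the tool from outside, world axes, zero at the start; "wrist_torque": the same for the moment, N m; "gripper_width": finger opening in mm; "grasp_force": force on a finger pad.
Only numpy, scipy, OpenCV 4.12 (cv2) and the standard library are available. Lean on these libraries where they do the work, as an engineer would, in place of code of your own. Each camera call takes 0.05 s, during which the arm holds its last target. There are 200 camera calls.

TASK

Zero check of the spring gauge on the bench: pull its blue handle out until its pointer stands at the orange tab, hold it there for a second, then ease it all the way back in before letting go (do not let it snap). Then pick up the green-handled loupe by its handle and hold it level over the middle of the white zero window, lens at the height of the red collar on the post, carried by the gripper alone and touching nothing else. Finish while holding it there, still, and leave the two pressure gauges and the jar alone.

Things in the scene. Friction and masses are not known exactly. Their poses are not given: they have to be found in the camera images.
- gauge: spring gauge on a black base plate 130 mm (x) by 270 mm (y), 12 mm thick, fixed to the bench. Origin on the bench surface; plate spans x -65..65, y -170..100 mm. Its own -y is the direction the handle is pulled; +y points to the barrel. Steel barrel 44 mm diameter, axis 42 mm above the bench, from y -22 to 88 mm. A steel post (8 mm diameter, top 162 mm above the bench) stands at x 50, y 70 mm.
- slide (a joint): how far the handle is pulled out, in m: 0 fully in (at rest against its stop), up to 0.08. A spring of about 180 N/m with 1.8 N preload draws it in (about 13 N at 60 mm)
- slide_grip (a point): point to grip on the blue handle, an upright block 44 mm (gauge x) by 14 mm (gauge y, to be pinched), 30 to 90 mm above the bench; this point is 16 mm under its top, 74 mm above the bench, at gauge x 0, y -85 mm when fully in; behind it 56 mm to the barrel, above a 10 mm rod whose top is 47 mm above the bench (keep the fingertips above it). Axes as the gauge's
- slide_pointer (a point): tip of the thin blue pointer (3 mm) that moves with the handle over the white rule, at the handle's middle in the pull direction, 45 mm to gauge +x and 33 mm above the bench. Axes as the gauge's
- mark: orange tab 12 by 10 by 20 mm at the outer edge of the white rule, fixed; its middle line is at its origin's gauge y and marks where the pointer must come (35 to 60 mm from rest). Its x is off the pointer's by about 12 mm. Axes as the gauge's; origin 12 mm above the bench
- zero_window (a point): middle of the white zero window (34 by 46 mm) on top of the barrel, on its surface 65.5 mm above the bench. z up, axes as the gauge's
- collar_mid (a point): middle of the red collar (16 mm diameter, 8 mm high) on the post: its height is the loupe's focal height, 50 to 75 mm above the window. z up
- collar: the red collar itself, fixed on the post; origin at the centre of its underside, 4 mm below collar_mid
- loupe: loupe lying loose on the bench, 0.1 to 0.17 kg: dark steel ring 64 mm outside diameter, 16 mm high, glass lens; green handle 18 mm wide, 20 mm high, from 30 to 132 mm from the lens centre along the loupe's own -x. Origin under the lens centre, on its underside; z up
- lens (a point): middle of the lens, 8 mm above the loupe's underside, on its origin's axis
- loupe_grip (a point): point on the handle near the centre of mass, 65 mm from the lens centre along the loupe's -x, 10 mm above its underside; the handle is 18 mm wide across the loupe's y
- dial_a: bystander: steel pressure gauge lying on its back, 84 mm diameter, 34 mm high, white dial. Origin under its centre
- dial_b: bystander: steel pressure gauge lying on its back, 68 mm diameter, 34 mm high, yellow dial. Origin under its centre
- jar: bystander: jar with lid, 52 mm diameter, 75 mm high. Origin under its centre

How it is judged (in metres and radians):
On the way, in this order (a step that is already met when the one before it is completed fails the run):
1. the pointer is held at the orange tab, within 4 mm, for 0.5 s (y of slide_pointer in the frame of mark between -0.004 and 0.004 m), for 0.5 s.
2. the handle is fully back in (within 4 mm) and let go (value of joint slide below 0.004 m and contact force between the fingers and gauge below 0.2 N), for 0.2 s.
At the end, for the whole second after the job is handed in: The loupe is gripped by the fingers and still (under 20 mm/s), touching neither gauge nor collar; the lens centre is within 12 mm of the middle of the zero window sideways and within 6 mm of the red collar's mid-height; it is level within 8 degrees; the slide is fully in (within 4 mm) (horizontal distance between lens and zero_window below 0.012 m and z of lens in the frame of collar_mid between -0.006 and 0.006 m and angle between loupe's own z axis and vertical below 0.14 rad and linear speed of loupe below 0.02 m/s and contact force between the fingers and loupe above 1 N and contact force between loupe and gauge below 0.2 N and contact force between loupe and collar below 0.2 N and value of joint slide below 0.004 m); the arm keeps its last pose, push and grip.
It fails at once if the slide snaps back (faster than 0.5 m/s) (velocity of joint slide below -0.5 m/s).
It fails at once if a bystander is moved by more than 20 mm (distance of any of dial_a, dial_b, jar from where it was at the start of the episode above 0.02 m).
It also fails if it takes over 58 s, if anything falls off the work surface, if the arm or the gripper's body presses on something with over 40 N, if the wrist force passes 120 N, or if a joint passes its speed limit or range.

## Working session

There is one attempt and no reset: what is moved stays moved. The work goes in short steps, Python scripts to look and compute and a tool call to move; the robot and the scene stay as the last step left them, time stands still between calls to the robot, and variables do not carry over. Pictures are saved under pics/ and viewed, at most 10 in all, crops included, and the job is handed in when it is done.

Besides the shell and the picture viewer there is one more tool, called after "Request:" as name([rows], argument=value, ...), one row to a line, values as JSON. servo_tool: Moves the arm, as the interface text tells. Its arguments: {"type":"object","properties":{"plan":{"type":"array"}},"required":["plan"]}

```bash
mkdir -p pics
cat > h.py <<'E'
import numpy as np, cv2
from bench import arm, vision
def get(n):
    d=vision.get_image(n); K=d['K']; z=d['z_map']; v,u=np.mgrid[:400,:640]
    P=np.stack([(u-K[0,2])*z/K[0,0],(v-K[1,2])*z/K[1,1],z],-1)
    T=np.linalg.inv(d['world_to_cam']); W=P@T[:3,:3].T+T[:3,3]; W[z==0]=np.nan
    return d,W
def save(n,f): cv2.imwrite(f,n[...,::-1])
E
python3 - <<'E'
from h import *
for n in('top','side'):
    d,W=get(n); save(d['image'],f'pics/{n}1.png'); np.savez(f'{n}.npz',im=d['image'],W=W); print(np.linalg.inv(d['world_to_cam'])[:3].round(2).tolist())
s=arm.read_state(); print(s['clock'],s['ee_rot'],s['gripper_width'],arm.hold_point_z)
E
```

```text
[[0.01, -1.0, 0.07, 525.3], [-1.0, -0.01, 0.0, 55.81], [0.0, -0.07, -1.0, 1464.45]]
[[-0.93, -0.2, 0.3, 340.94], [-0.36, 0.49, -0.79, 783.6], [0.01, -0.85, -0.53, 617.18]]
0.1 [ 9.80855706e-01 -1.94733199e-01 -1.34728249e-04  1.02291129e-03] 85.5882314732597 18.700000000000003
```

View pics/top1.png

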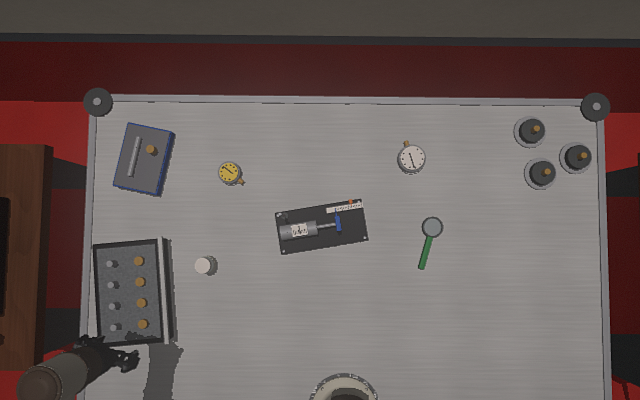

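View pics/side1.png

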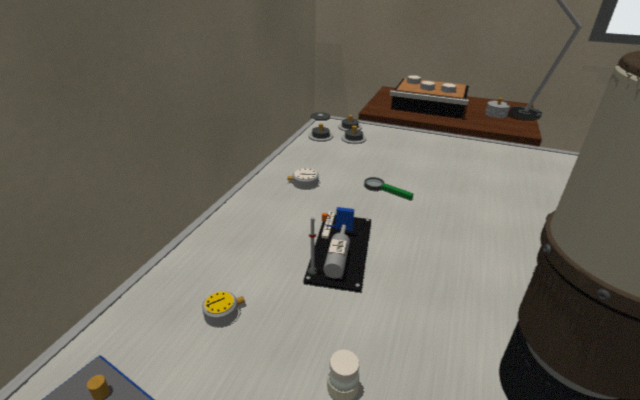

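Top view: the gauge is at about (322,227) with its handle at (338,222) and orange tab at (351,202). The loupe lens is at (432,227) with its handle running to (422,268). The side view shows the post with its collar at about (312,235). Next I'll measure these by colour.

```bash
cat > m.py <<'E'
from h import *
def seg(im,W,name,roi,f=lambda w:True):
    hsv=cv2.cvtColor(im,cv2.COLOR_RGB2HSV).astype(int); H,S,V=hsv[...,0],hsv[...,1],hsv[...,2]
    m={'blue':(H>100)&(H<130)&(S>120),'green':(H>45)&(H<85)&(S>100),'orange':(H>3)&(H<18)&(S>170)&(V>120),
       'red':((H<4)|(H>175))&(S>130)&(V>60),'dark':(V<60),'white':(S<40)&(V>190)}[name]
    r=np.zeros_like(m); r[roi[1]:roi[3],roi[0]:roi[2]]=1
    m=m&r&~np.isnan(W[...,2]); return m,W[m]
E
python3 - <<'E'
from m import *
t=np.load('top.npz'); s=np.load('side.npz')
def rep(l,P): print(l,len(P),'med',np.median(P,0).round(1),'mean',P.mean(0).round(1),'min',P.min(0).round(1),'max',P.max(0).round(1))
G=(265,190,380,265)
for c in('blue','orange','white','dark'):
    m,P=seg(t['im'],t['W'],c,G); 
    if len(P): rep('top '+c,P)
    if c=='dark':
        v,u=np.nonzero(m); P2=P[(P[:,2]<25)]; print(cv2.minAreaRect(P2[:,:2].astype(np.float32)))
    if c=='blue':
        Q=P[P[:,2]>75]; rep(' top of handle',Q); print(cv2.minAreaRect(Q[:,:2].astype(np.float32)))
m,P=seg(t['im'],t['W'],'green',(400,200,460,290)); rep('green',P); print(cv2.minAreaRect(P[:,:2].astype(np.float32)))
W=t['W']; R=W[210:245,415:450].reshape(-1,3); 
print('ring z', np.nanpercentile(R[:,2],[5,50,80,95]).round(1)); Q=R[R[:,2]>7]; rep('ring',Q); print(cv2.minEnclosingCircle(Q[:,:2].astype(np.float32)))
for c,roi in(('red',(300,210,325,260)),('orange',(315,205,335,230)),('blue',(325,200,365,240)),('green',(370,175,420,205)),('white',(325,230,355,260))):
    m,P=seg(s['im'],s['W'],c,roi)
    if len(P): rep('side '+c,P); v,u=np.nonzero(m); print(u.min(),u.max(),v.min(),v.max(),np.mean(u),np.mean(v))
a=cv2.resize(t['im'][190:265,265:380],None,fx=5,fy=5,interpolation=2); b=cv2.resize(s['im'][195:295,290:385],None,fx=4,fy=4,interpolation=2)
save(np.hstack([a,np.zeros((375,1,3),np.uint8)])[:, :], 'pics/c1.png'); save(b,'pics/c2.png')
E
```

```text
top blue 69 med [558.4  22.3  88.9] mean [559.3  23.1  86.6] min [538.2  13.2  32.1] max [589.8  30.9  96.3]
 top of handle 66 med [558.3  22.2  89.1] mean [558.1  22.9  88.9] min [538.2  13.2  82.5] max [578.6  30.9  96.3]
((558.2716064453125, 23.00798988342285), (41.86103057861328, 12.695757865905762), 10.933014869689941)
top orange 2 med [629.5 -13.5  31.5] mean [629.5 -13.5  31.5] min [629.4 -15.   31.1] max [629.5 -11.9  31.8]
top white 56 med [602.3  49.6  22.7] mean [581.5  62.5  37.2] min [519.6 -43.4  14. ] max [621.8 159.4  68.2]
top dark 452 med [538.4  68.8  11.3] mean [545.8  74.2  12.6] min [467.4 -68.5   2.5] max [634.6 213.1  85.2]
((550.0520629882812, 72.56864166259766), (127.95967102050781, 266.3416442871094), 9.880399703979492)
green 153 med [ 475.  -243.1   19.6] mean [ 474.  -243.6   19.6] min [ 427.  -262.3   12.7] max [ 520.5 -223.7   28.1]
((474.5599365234375, -243.44190979003906), (14.967813491821289, 98.39700317382812), 73.50942993164062)
ring z [-4.8  1.8 11.1 17.4]
ring 385 med [ 547.7 -263.7   12.8] mean [ 545.7 -266.1   13.1] min [ 498.9 -319.     7. ] m
[... 194 characters left out ...]
]
310 314 235 236 311.8888888888889 235.44444444444446
side orange 10 med [626.5 -13.9  32.8] mean [626.6 -13.6  32.7] min [621.6 -18.9  30.6] max [632.6  -7.2  34.3]
322 326 213 215 324.2 214.3
side blue 373 med [558.2  30.6  65.3] mean [558.9  28.2  63.9] min [537.8 -52.4  11.9] max [596.8  37.1  93.6]
331 353 207 230 343.97050938337804 218.60857908847186
side green 209 med [ 474.1 -236.2   18.3] mean [ 474.5 -235.9   17. ] min [ 427.4 -262.2    6. ] max [ 525.  -218.8   24. ]
381 412 183 199 396.622009569378 190.97607655502392
side white 78 med [547.9 132.7  66.4] mean [554.4 121.3  58.1] min [521.9  35.   20.6] max [605.6 158.3  69.6]
325 344 230 251 333.38461538461536 243.02564102564102
```

View pics/c1.png

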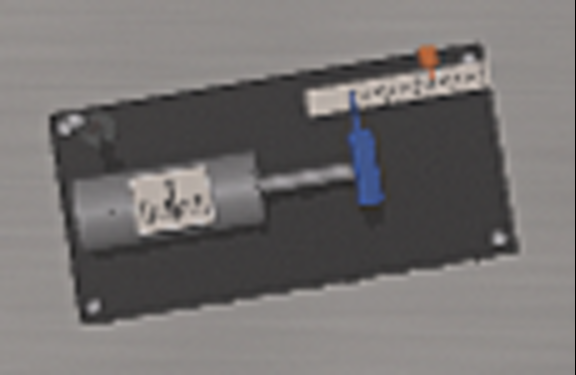

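View pics/c2.png

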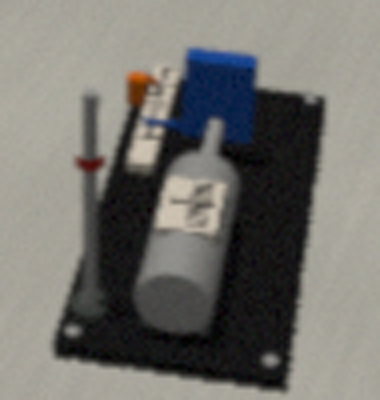

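The crops show the handle fully in, the pointer at crop (353,97), the tab at (428,57), the window at about (173,198), and the red collar on the post. The gauge pose fits the plate, handle and post consistently, at a yaw of about 10°. Next I'll refine the tab, window, collar and loupe.

```bash
cat >> h.py <<'E'
def ray(d,u,v,z):
    K=d['K'];T=np.linalg.inv(d['world_to_cam']);r=T[:3,:3]@np.linalg.solve(K,[u,v,1.]);o=T[:3,3];return o+r*(z-o[2])/r[2]
O=np.array([544,107.1]);A=np.deg2rad(10.);RG=np.array([[np.cos(A),-np.sin(A)],[np.sin(A),np.cos(A)]])
def g(p): return RG.T@(np.asarray(p)[:2]-O)
def soft(im,f,roi,th):
    w=f(im.astype(float)); u0,v0,u1,v1=roi; w=np.clip(w[v0:v1,u0:u1]-th,0,None); v,u=np.mgrid[v0:v1,u0:u1]; return (w*u).sum()/w.sum(),(w*v).sum()/w.sum(),w.sum()
org=lambda i:i[...,0]-np.maximum(i[...,1],i[...,2])-15
blu=lambda i:i[...,2]-np.maximum(i[...,1],i[...,0])
E
python3 - <<'E'
from m import *
t=np.load('top.npz'); s=np.load('side.npz'); dt,_=get('top'); ds,_=get('side')
for d,roi,n in((dt,(345,196,358,206),'top'),(ds,(316,206,334,224),'side')):
    u,v,w=soft(d['image'],org,roi,20); 
    for z in(22,32): p=ray(d,u,v,z); print(n,'tab',z,round(u,2),round(v,2),p.round(1),g(p).round(1))
for d,roi,n in((dt,(332,206,338,213),'top'),(ds,(324,221,334,228),'side')):
    u,v,w=soft(d['image'],blu,roi,15); p=ray(d,u,v,33); print(n,'ptr',round(u,2),round(v,2),p.round(1),g(p).round(1))
for n,x,roi in(('top',t,(265,190,380,265)),('side',s,(300,195,380,290))):
    m,P=seg(x['im'],x['W'],'white',roi); Q=P[P[:,2]>57]; c=cv2.minAreaRect(Q[:,:2].astype(np.float32)); print(n,'win',len(Q),Q.mean(0).round(1),c,g(c[0]).round(1))
u,v,w=soft(ds['image'],lambda i:i[...,0]-np.maximum(i[...,1],i[...,2]),(304,228,322,244),30)
# collar: height where ray passes nearest post axis
pa=O+RG@[50,70]; zz=np.linspace(100,150,501); q=np.array([ray(ds,u,v,z)[:2] for z in zz]); dd=np.linalg.norm(q-pa,axis=1); i=dd.argmin(); print('collar',u,v,zz[i],dd[i],pa)
# lens circle in top
im=cv2.resize(dt['image'][205:250,410:455],None,fx=8,fy=8,interpolation=2); gr=cv2.cvtColor(im,cv2.COLOR_RGB2GRAY)
c=cv2.HoughCircles(gr,cv2.HOUGH_GRADIENT,1.5,200,param1=80,param2=15,minRadius=70,maxRadius=110)
if c is not None:
    x,y,r=c[0][0]; print('lens',ray(dt,410+(x+.5)/8-.5,205+(y+.5)/8-.5,16).round(1),r/8)
E
```

```text
top tab 22 350.23 201.26 [626.3 -16.1  22. ] [  59.7 -135.7]
top tab 32 350.23 201.26 [625.6 -15.7  32. ] [  59.1 -135.1]
side tab 22 324.11 214.94 [631.  -25.2  22. ] [  62.7 -145.4]
side tab 32 324.11 214.94 [626.1 -11.6  32. ] [  60.3 -131.2]
top ptr 335.12 210.12 [598.4  29.7  33. ] [ 40.1 -85.7]
side ptr 330.83 225.27 [593.3  26.8  33. ] [ 34.6 -87.6]
top win 21 [541.1 139.4  65. ] ((538.701171875, 137.57798767089844), (30.903850555419922, 38.55877685546875), 11.979966163635254) [ 0.1 30.9]
side win 63 [543.6 139.6  66.7] ((539.0484619140625, 137.33273315429688), (29.581504821777344, 40.994930267333984), 10.088225364685059) [ 0.4 30.6]
collar 311.996015936255 235.72908366533864 116.2 0.7112111612010934 [581.08501521 184.71895159]
lens [ 550.9 -265.9   16. ] 11.0
```

Request:
servo_tool([
  [0.0667, -0.1154, -0.017, 0, 0, 0.0177, 0.5],
  [0.0667, -0.1154, -0.017, 0, 0, 0.0177, 0.5],
  [0.0667, -0.1154, -0.017, 0, 0, 0.0177, 0.5],
  [0.0667, -0.1154, -0.017, 0, 0, 0.0177, 0.5],
  [0.0667, -0.1154, -0.017, 0, 0, 0.0177, 0.5],
  [0.0667, -0.1154, -0.017, 0, 0, 0.0177, 0.5],
  [0.0667, -0.1154, -0.017, 0, 0, 0.0177, 0.5],
  [0.0667, -0.1154, -0.017, 0, 0, 0.0177, 0.5],
  [0.0667, -0.1154, -0.017, 0, 0, 0.0177, 0.5],
  [0.0667, -0.1154, -0.017, 0, 0, 0.0177, 0.5],
  [0.0667, -0.1154, -0.017, 0, 0, 0.0177, 0.5],
  [0.0667, -0.1154, -0.017, 0, 0, 0.0177, 0.5],
  [0.0667, -0.1154, -0.017, 0, 0, 0.0177, 0.5],
  [0.0667, -0.1154, -0.017, 0, 0, 0.0177, 0.5],
  [0.0667, -0.1154, -0.017, 0, 0, 0.0177, 0.5],
  [0.0667, -0.1154, -0.017, 0, 0, 0.0177, 0.5],
])

```text
clock: 2.2
position: [559.3, 22.5, 149.5]
ee_rot: [0.996, 0.088, -0.0, 0.0]
contact_force: [0.2, 0.6, 0.6]
gripper_width: 42.8
grasp_force: 0.0
```

Request:
servo_tool([
  [-0.0013, 0.0013, -0.0617, 0, 0, 0, 0.5],
  [0, 0, -0.0617, 0, 0, 0, 0.5],
  [0, 0, -0.0617, 0, 0, 0, 0.5],
  [0, 0, -0.0617, 0, 0, 0, 0.5],
  [0, 0, -0.0617, 0, 0, 0, 0.5],
  [0, 0, 0, 0, 0, 0, 0],
  [0, 0, 0, 0, 0, 0, 0],
  [0, 0, 0, 0, 0, 0, 0],
  [0, 0, 0, 0, 0, 0, 0],
  [0, 0, 0, 0, 0, 0, 0],
])

```text
clock: 3.45
position: [558.4, 24.3, 57.4]
ee_rot: [0.996, 0.087, 0.0, -0.0]
contact_force: [-0.2, 2.5, -2.9]
gripper_width: 13.1
grasp_force: 60.8
```

Run:
```python
from h import *
import cv2
ds,_=get('side'); im=ds['image'].astype(int); s=np.load('side.npz')['im'].astype(int)
def pr(P):
    q=ds['world_to_cam']@np.r_[P,1]; q=ds['K']@q[:3]; return (q[:2]/q[2])
G=lambda x,y,z: np.r_[O+RG@[x,y],z]
for z in (12,162,116,120,124): print('post',z,pr(G(50,70,z)).round(1))
for y in(-131,-135,-139):
  c=np.array([pr(G(57+a,y+b,z)) for a in(-6,6) for b in(-5,5) for z in(12,32)]); print('tab',y,c.min(0).round(1),c.max(0).round(1))
print('post col brightness'); 
for v in list(range(214,226))+list(range(230,242)): print(v,s[v,308:317].tolist().__str__() if v>229 else s[v,308:317].sum(1).tolist())
print('tab'); print((s[...,0]-s[...,2])[206:224,316:334])
```

```text
post 12 [312.1 272.2]
post 162 [312.4 218.1]
post 116 [312.3 235.8]
post 120 [312.3 234.3]
post 124 [312.3 232.8]
tab -131 [322.6 213.8] [327.8 222.5]
tab -135 [322.9 213. ] [328.1 221.7]
tab -139 [323.2 212.2] [328.4 220.9]
post col brightness
214 [485, 499, 501, 501, 495, 500, 505, 500, 484]
215 [494, 503, 499, 500, 498, 506, 494, 495, 485]
216 [501, 497, 499, 478, 490, 487, 494, 491, 496]
217 [490, 498, 486, 459, 447, 453, 479, 492, 489]
218 [502, 498, 455, 402, 398, 400, 433, 476, 493]
219 [496, 485, 404, 315, 295, 292, 351, 446, 489]
220 [495, 492, 411, 285, 226, 236, 338, 441, 487]
221 [503, 494, 412, 289, 228, 234, 345, 460, 497]
222 [502, 488, 410, 282, 213, 246, 370, 482, 496]
223 [500, 490, 402, 287, 221, 239, 389, 488, 501]
224 [504, 485, 409, 283, 223, 239, 396, 493, 503]
225 [492, 488, 405, 270, 227, 232, 398, 486, 496]
230 [[167, 164, 154], [166, 162, 154], [138, 136, 129], [95, 94, 88], [76, 75, 71], [75, 74, 71], [131, 128, 122], [161, 159, 150], [164, 161, 153]]
231 [[166, 164, 154], [164, 161, 153], [141, 136, 131], [95, 94, 89], [73, 73, 72], [84, 81, 78], [131, 13
[... 2147 characters left out ...]
 61  42  22  20  23  24]
 [ 12  14  11  10  15  38  86 131 139 134 101  77  65  36  20  22  25  23]
 [ 12  11  11  13  14  30  63  87  98  95  57  30  35  23  19  21  23  18]
 [ 10  12  13  10  11  28  64  87  87  84  44  23  20  14  19  24  26  22]
 [ 10  12  13  12  14  26  62  91  91  78  41  22  18  15  20  23  23  16]
 [ 11  11  12  12  14  27  61  86  87  61  40  28  23  19  22  24  21  11]
 [ 12  13  14  12  13  24  53  72  76  53  28  22  20  21  20  24  21   8]
 [ 12  12  13  11  11  19  24  29  41  30  26  24  19  22  22  22  18   3]
 [ 12  13  12  10  10  11   6  10   9  18  26  24  21  23  25  23  13   4]
 [ 10  13  13  12  11   9   5   2   6  14  17  17  15  20  26  20  10  -2]]
```

The grasp is secure: opening 13 mm, force 60 N. I'll pull about 49.5 mm along gauge -y and then look again.

Request:
servo_tool([
  [0.0029, -0.01625, 0, 0, 0, 0, 0],
  [0.0029, -0.01625, 0, 0, 0, 0, 0],
  [0.0029, -0.01625, 0, 0, 0, 0, 0],
  [0.0029, -0.01625, 0, 0, 0, 0, 0],
  [0.0029, -0.01625, 0, 0, 0, 0, 0],
  [0.0029, -0.01625, 0, 0, 0, 0, 0],
  [0.0029, -0.01625, 0, 0, 0, 0, 0],
  [0.0029, -0.01625, 0, 0, 0, 0, 0],
  [0.0029, -0.01625, 0, 0, 0, 0, 0],
  [0.0029, -0.01625, 0, 0, 0, 0, 0],
  [0, 0, 0, 0, 0, 0, 0],
  [0, 0, 0, 0, 0, 0, 0],
])

```text
clock: 5.0
position: [566.9, -23.5, 57.3]
ee_rot: [0.996, 0.087, 0.0, -0.001]
contact_force: [-3.7, 10.2, 0.5]
gripper_width: 13.0
grasp_force: 61.3
```

Run:
```python
from h import *
dt,_=get('top');ds,_=get('side'); s=arm.read_state(); p0=np.array([558.4,24.3]); print(s['position'],(RG.T@(s['position'][:2]-p0)).round(2),s['contact_force'])
a=cv2.resize(dt['image'][180:255,320:380],None,fx=7,fy=7,interpolation=2); b=cv2.resize(ds['image'][190:245,305:365],None,fx=6,fy=6,interpolation=2)
c=np.zeros((525,780,3),np.uint8); c[:,:420]=a; c[:330,420:]=b; save(c,'pics/p1.png')
```

```text
[566.91744846 -23.50371674  57.3250626 ] [  0.09 -48.56] [-2.58460645  9.53596094  0.43830114]
```

View pics/p1.png

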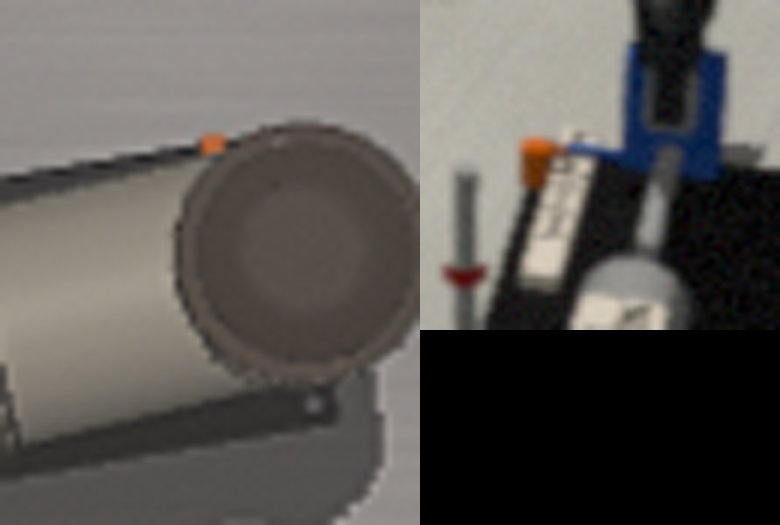

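The side crop shows the pointer tip at (565,150) pointing at the top face of the tab at (540,145). I'll quantify that at subpixel level.

Run:
```python
from h import *
ds,_=get('side'); im=ds['image'].astype(float); B=blu(im); 
def pr(P):
    q=ds['world_to_cam']@np.r_[P,1]; q=ds['K']@q[:3]; return (q[:2]/q[2])
G=lambda x,y,z: np.r_[O+RG@[x,y],z]
print(B[211:221,326:342].astype(int))
R=(im[...,0]-im[...,2]); print(R[210:222,320:330].astype(int))
for y in(-131,-133,-135): print(y,'ptr',[pr(G(x,y,33)).round(2).tolist() for x in(30,45)],'tabtop',pr(G(59,y,32)).round(2))
```

```text
[[ -12  -13  -16  -19  -22  -16  -16  -17  -12  -13   -9  -13    4   29
    36   40]
 [ -21  -15  -20  -23  -21  -14  -18  -22  -19  -14  -11  -11    2   31
    39   40]
 [ -68  -31  -25  -20   -5    1   -6  -10  -11   -6   -6   -9    3   31
    45   40]
 [-133  -90  -54   -1   38   40   41   32   18   15    5    1    9   33
    42   45]
 [-116  -80  -66  -18   16   19   24   30   35   37   43   45   41   39
    42   38]
 [ -60  -33  -34  -26  -18  -15   -8   -1   12   25   36   37   38   38
    37   38]
 [ -48  -23  -22  -15  -16  -23  -24  -19   -4    5    9    9   23   33
    33   36]
 [ -43  -23  -16  -15  -18  -23  -23  -18   -4    1    1   -1    7   17
    16   23]
 [ -38  -30  -22  -21  -23  -23  -17  -12   -1   -2    1   -1    2    0
    -2    1]
 [ -29  -24  -20  -22  -22  -24  -20  -11   -4    1   -1   -5    0   -1
     4    1]]
[[ 12  12  14  11  12  12  12  13  16  16]
 [ 13  13  14  15  13  13  12  13  16  19]
 [ 14  20  28  37  34  34  21  15  20  23]
 [ 17  43  93 127 129 111  68  31  25  20]
 [ 19  56 129 174 179 180 133  90  54   1]
 [ 14  42  93 133 148 143 116  80  66  18]
 [ 16  31  68 104 104 102  60  33  34  26]
 [ 15  30  63  94  93  87  48  23  22  15]
 [ 16  29  66  91  97  74  43  23  16  15]
 [ 14  30  67  89  89  69  38  30  22  21]
 [ 12  27  52  75  77  54  29  24  20  22]
 [ 11  20  23  32  48  33  31  24  20  20]]
-131 ptr [[335.27, 216.06], [329.73, 215.37]] tabtop [324.57 215.04]
-133 ptr [[335.39, 215.64], [329.86, 214.95]] tabtop [324.7  214.62]
-135 ptr [[335.51, 215.22], [329.98, 214.54]] tabtop [324.84 214.21]
```

The pointer and tab agree to within about 1 mm. I'll hold for a second, then ease it back.

Request:
servo_tool([
  [0, -0.001, 0, 0, 0, 0, 0],
  [0, 0, 0, 0, 0, 0, 0],
  [0, 0, 0, 0, 0, 0, 0],
  [0, 0, 0, 0, 0, 0, 0],
  [0, 0, 0, 0, 0, 0, 0],
  [0, 0, 0, 0, 0, 0, 0],
  [0, 0, 0, 0, 0, 0, 0],
  [-0.0029, 0.01625, 0, 0, 0, 0, 0],
  [-0.0029, 0.01625, 0, 0, 0, 0, 0],
  [-0.0029, 0.01625, 0, 0, 0, 0, 0],
  [-0.0029, 0.01625, 0, 0, 0, 0, 0],
  [-0.0029, 0.01625, 0, 0, 0, 0, 0],
  [-0.0029, 0.01625, 0, 0, 0, 0, 0],
  [-0.0029, 0.01625, 0, 0, 0, 0, 0],
  [-0.0029, 0.01625, 0, 0, 0, 0, 0],
  [-0.0029, 0.01625, 0, 0, 0, 0, 0],
  [-0.0029, 0.01625, 0, 0, 0, 0, 0],
  [0, 0.001, 0, 0, 0, 0, 0],
  [0, 0, 0, 0, 0, 0, 0],
])

```text
clock: 7.52
position: [558.5, 24.0, 57.3]
ee_rot: [0.996, 0.087, 0.0, 0.0]
contact_force: [-1.2, 2.2, 1.1]
gripper_width: 13.4
grasp_force: 61.3
```

Request:
servo_tool([
  [0, 0.002, 0, 0, 0, 0, 0],
  [0, 0, 0, 0, 0, 0, 0],
  [0, 0, 0, 0, 0, 0, 0.2],
  [0, 0, 0, 0, 0, 0, 0.5],
  [0, 0, 0, 0, 0, 0, 0.5],
  [0, 0, 0, 0, 0, 0, 0.5],
  [0, 0, 0, 0, 0, 0, 0.5],
  [0, 0, 0.06, 0, 0, 0, 0.5],
  [0, 0, 0.1, 0, 0, 0, 0.5],
  [0, 0, 0.1, 0, 0, 0, 0.5],
  [0, 0, 0.05, 0, 0, 0, 0.5],
])

```text
clock: 8.9
position: [559.0, 24.9, 151.9]
ee_rot: [0.996, 0.087, 0.001, -0.0]
contact_force: [0.4, -0.6, -0.2]
gripper_width: 42.9
grasp_force: 0.0
```

Run:
```python
from m import *
ds,W=get('side'); im=ds['image']; s=np.load('side.npz')
a=seg(im,W,'blue',(325,200,365,240)); b=seg(s['im'],s['W'],'blue',(325,200,365,240))
for m,P in(a,b): v,u=np.nonzero(m); print(u.mean(),v.mean(),len(u))
print(soft(im,blu,(324,221,334,228),15),soft(s['im'],blu,(324,221,334,228),15))
```

```text
344.4134366925065 219.4237726098191 387
343.97050938337804 218.60857908847186 373
(np.float64(330.74264705882354), np.float64(225.2389705882353), np.float64(272.0)) (np.float64(330.8452380952381), np.float64(225.3095238095238), np.float64(252.0))
```

The handle is back in, since the pointer pixel is unchanged. Now I'll move to the loupe.

Request:
servo_tool([
  [-0.023, -0.091, -0.02, 0, 0, -0.0231, 0.5],
  [-0.023, -0.091, -0.02, 0, 0, -0.0231, 0.5],
  [-0.023, -0.091, -0.02, 0, 0, -0.0231, 0.5],
  [-0.023, -0.091, -0.02, 0, 0, -0.0231, 0.5],
  [-0.023, -0.091, -0.02, 0, 0, -0.0231, 0.5],
  [-0.023, -0.091, -0.02, 0, 0, -0.0231, 0.5],
  [-0.023, -0.091, -0.02, 0, 0, -0.0231, 0.5],
  [-0.023, -0.091, -0.02, 0, 0, -0.0231, 0.5],
  [-0.023, -0.091, -0.02, 0, 0, -0.0231, 0.5],
  [-0.023, -0.091, -0.02, 0, 0, -0.0231, 0.5],
  [0, 0, 0, 0, 0, 0, 0.5],
  [0, 0, 0, 0, 0, 0, 0.5],
])

```text
clock: 10.45
position: [489.1, -248.0, 89.6]
ee_rot: [0.99, -0.143, -0.001, -0.0]
contact_force: [-0.1, -0.0, 0.9]
gripper_width: 42.8
grasp_force: 0.0
```

Request:
servo_tool([
  [0.0027, 0, -0.07, 0, 0, 0, 0.5],
  [0, 0, -0.07, 0, 0, 0, 0.5],
  [0, 0, -0.07, 0, 0, 0, 0.5],
  [0, 0, -0.04, 0, 0, 0, 0.5],
  [0, 0, -0.025, 0, 0, 0, 0.5],
  [0, 0, -0.01, 0, 0, 0, 0.5],
  [0, 0, 0, 0, 0, 0, 0.3],
  [0, 0, 0, 0, 0, 0, 0],
  [0, 0, 0, 0, 0, 0, 0],
  [0, 0, 0, 0, 0, 0, 0],
  [0, 0, 0, 0, 0, 0, 0],
])

```text
clock: 11.82
position: [490.7, -248.4, 5.4]
ee_rot: [0.99, -0.143, 0.001, 0.0]
contact_force: [-0.2, 0.8, 5.1]
gripper_width: 16.4
grasp_force: 61.4
```

Request:
servo_tool([
  [0, 0, 0.02, 0, 0, 0, 0],
  [0, 0, 0.05, 0, 0, 0, 0],
  [0, 0, 0.1, 0, 0, 0, 0],
  [0, 0, 0.1, 0, 0, 0, 0],
  [0, 0, 0.1, 0, 0, 0, 0],
  [0, 0, 0.05, 0, 0, 0, 0],
  [0, 0, 0, 0, 0, 0, 0],
  [0, 0, 0, 0, 0, 0, 0],
])

```text
clock: 12.82
position: [489.2, -248.0, 129.4]
ee_rot: [0.99, -0.143, -0.001, -0.0]
contact_force: [0.2, -0.4, -1.2]
gripper_width: 16.6
grasp_force: 60.6
```

Run:
```python
from h import *
dt,_=get('top');ds,_=get('side'); print(arm.read_state()['position'])
a=cv2.resize(dt['image'][190:290,390:470],None,fx=5,fy=5,interpolation=2); b=cv2.resize(ds['image'][120:220,340:440],None,fx=4,fy=4,interpolation=2)
c=np.zeros((500,800,3),np.uint8); c[:,:400]=a; c[:400,400:]=b; save(c,'pics/l1.png')
```

```text
[ 489.34586288 -248.08949635  129.2426638 ]
```

View pics/l1.png

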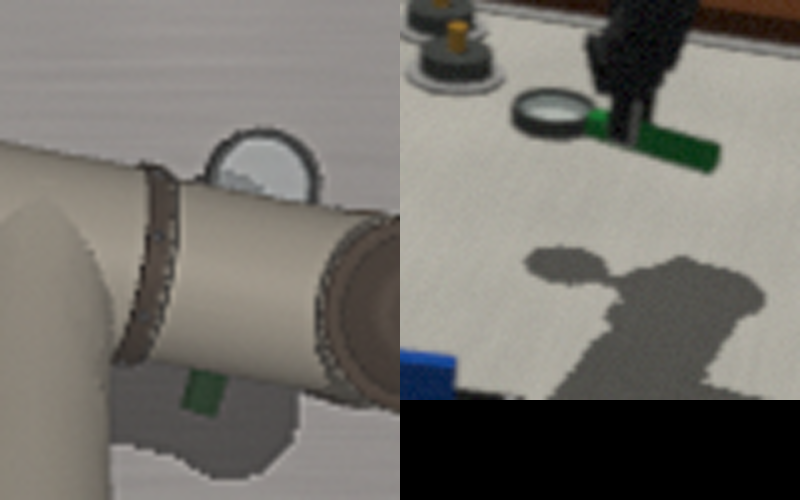

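The loupe is held about level: its ring is at crop (555,112) and its handle runs to (715,155). Carrying it over the window.

Request:
servo_tool([
  [-0.0026, 0.03, 0, 0, 0, 0, 0],
  [-0.0026, 0.06, 0, 0, 0, 0, 0],
  [-0.0026, 0.09, 0, 0, 0, 0, 0],
  [-0.0026, 0.12, 0, 0, 0, 0, 0],
  [-0.0026, 0.12, 0, 0, 0, 0, 0],
  [-0.0026, 0.13, 0, 0, 0, 0, 0],
  [-0.0026, 0.13, 0, 0, 0, 0, 0],
  [-0.0026, 0.13, 0, 0, 0, 0, 0],
  [-0.0026, 0.12, 0, 0, 0, 0, 0],
  [-0.0026, 0.12, 0, 0, 0, 0, 0],
  [-0.0026, 0.11, 0, 0, 0, 0, 0],
  [-0.0026, 0.09, 0, 0, 0, 0, 0],
  [-0.0026, 0.06, 0, 0, 0, 0, 0],
  [-0.0026, 0.034, 0, 0, 0, 0, 0],
  [0, 0, 0, 0, 0, 0, 0],
  [0, 0, 0, 0, 0, 0, 0],
])

```text
clock: 14.92
position: [479.1, 154.3, 130.6]
ee_rot: [0.99, -0.144, -0.0, 0.0]
contact_force: [-0.5, -0.1, -1.6]
gripper_width: 16.6
grasp_force: 60.5
```

```bash
cat > f.py <<'E'
from m import *
import sys
dt,Wt=get('top');ds,Ws=get('side'); s=arm.read_state(); print(s['position'],s['ee_rot'])
for d,W,n in((dt,Wt,'top'),(ds,Ws,'side')):
    # ring/handle depth points: between 100 and 150 mm around the expected lens
    c=np.array([538.9,137.4]); m=(np.hypot(W[...,0]-c[0],W[...,1]-c[1])<42)&(W[...,2]>95)&(W[...,2]<145)
    P=W[m]; print(n,len(P),P.mean(0).round(1),np.percentile(P,[5,50,95],axis=0).round(1).tolist(), cv2.minEnclosingCircle(P[:,:2].astype(np.float32)))
    h,Q=seg(d['image'],W,'green',(200,150,420,330)); 
    if len(Q): print(' green',len(Q),Q.mean(0).round(1),np.percentile(Q,[5,95],axis=0).round(1).tolist())
a=cv2.resize(dt['image'][190:265,265:345],None,fx=5,fy=5,interpolation=2); b=cv2.resize(ds['image'][190:290,290:390],None,fx=4,fy=4,interpolation=2)
c=np.zeros((400,800,3),np.uint8); c[:375,:400]=a; c[:400,400:]=b; save(c,sys.argv[1])
E
python3 f.py pics/f1.png
```

```text
[479.25006592 154.17130421 130.63717437] [ 9.89613643e-01 -1.43752647e-01 -8.45203203e-05  8.31580433e-05]
top 394 [540.7 134.  136.3] [[514.7, 109.3, 131.0], [539.7, 134.4, 136.0], [564.7, 159.8, 141.9]] ((539.8880615234375, 134.2127227783203), 31.932971954345703)
side 516 [541.  144.3 137.3] [[510.1, 110.9, 129.3], [542.0, 147.7, 137.4], [567.2, 167.9, 142.8]] ((534.9714965820312, 138.26275634765625), 37.9665641784668)
 green 455 [461.7 166.  139.6] [[418.7, 143.1, 13.8], [511.1, 184.1, 206.6]]
```

View pics/f1.png

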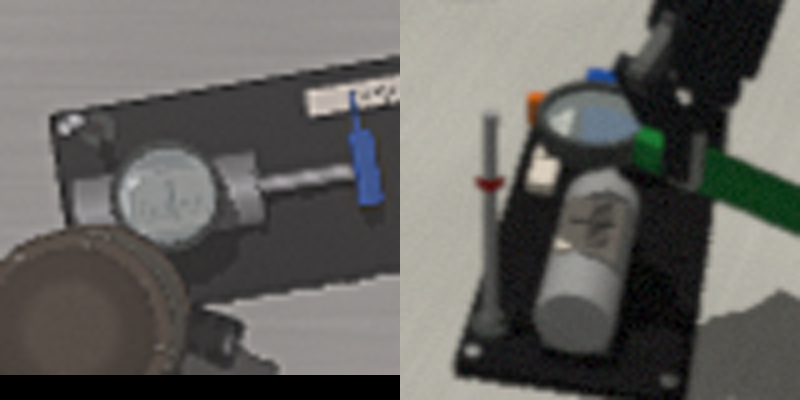

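The lens is over the window in the top view, at crop (168,193). I'll lower it by about 14.7 mm and trim sideways, then check height against the collar and check the tilt.

Request:
servo_tool([
  [-0.002, 0.005, -0.012, 0, 0, 0, 0],
  [-0.002, 0.005, -0.015, 0, 0, 0, 0],
  [0, 0, -0.015, 0, 0, 0, 0],
  [0, 0, -0.007, 0, 0, 0, 0],
  [0, 0, 0, 0, 0, 0, 0],
  [0, 0, 0, 0, 0, 0, 0],
  [0, 0, 0, 0, 0, 0, 0],
  [0, 0, 0, 0, 0, 0, 0],
])

```text
clock: 16.02
position: [478.2, 158.0, 116.1]
ee_rot: [0.99, -0.143, 0.0, -0.0]
contact_force: [0.1, -0.7, -1.5]
gripper_width: 16.3
grasp_force: 60.5
```

```bash
python3 f.py pics/f2.png
python3 - <<'E'
from m import *
dt,W=get('top'); ds,_=get('side')
m=(np.hypot(W[...,0]-539,W[...,1]-137)<34)&(W[...,2]>90)&(W[...,2]<140); P=W[m]; c=P.mean(0); A=np.c_[P[:,:2]-c[:2],np.ones(len(P))]; k=np.linalg.lstsq(A,P[:,2],rcond=None)[0]; print('slope',k.round(3))
def pr(p):
    q=ds['world_to_cam']@np.r_[p,1]; q=ds['K']@q[:3]; return (q[:2]/q[2])
# ring silhouette in side view: predicted for lens z
t=np.linspace(0,2*np.pi,60)
for zl in(114,118,122):
    q=np.array([pr([539+32*np.cos(a),137.3+32*np.sin(a),zl+h]) for a in t for h in(-8,8)]); print(zl,q.min(0).round(1),q.max(0).round(1))
gr=ds['image'].sum(2).astype(int); print(gr[196:240,334].tolist()); print(gr[196:240,331].tolist()); print(gr[215,312:345].tolist(),gr[219,312:345].tolist())
E
```

```text
[478.09828342 157.91363916 116.03756198] [ 9.89695516e-01 -1.43187918e-01  5.53542994e-05 -5.25871073e-05]
top 390 [539.7 137.4 122.1] [[514.4, 112.6, 116.7], [539.6, 137.7, 122.0], [564.8, 163.8, 128.3]] ((539.3502197265625, 137.86236572265625), 31.810258865356445)
side 505 [540.3 148.4 123.1] [[509.0, 116.4, 115.0], [541.3, 151.3, 123.1], [566.7, 171.4, 128.5]] ((535.83447265625, 142.64230346679688), 37.06869125366211)
 green 423 [458.9 172.  127.2] [[417.2, 153.4, 14.1], [509.2, 190.7, 168.5]]
slope [ 3.00000e-03 -8.00000e-03  1.22006e+02]
114 [323.6 217.2] [353.1 240.7]
118 [323.6 215.8] [353.3 239.2]
122 [323.7 214.3] [353.4 237.7]
[514, 507, 521, 511, 518, 511, 521, 514, 508, 501, 515, 511, 511, 510, 506, 499, 494, 509, 444, 365, 245, 194, 166, 258, 341, 360, 344, 339, 352, 376, 374, 360, 342, 346, 321, 295, 211, 142, 110, 110, 99, 118, 186, 297]
[514, 505, 512, 514, 511, 510, 520, 512, 522, 512, 510, 518, 512, 518, 520, 509, 393, 419, 467, 516, 446, 327, 183, 175, 287, 342, 364, 374, 419, 411, 373, 371, 358, 345, 289, 213, 153, 114, 102, 99, 115, 126, 183, 240]
[535, 533, 524, 524, 528, 525, 529, 527, 518, 429, 297, 234, 218, 212, 206, 247, 282, 380, 459, 516, 562, 513, 365, 182, 150, 151, 147, 133, 134, 132, 107, 79, 57] [317, 306, 374, 476, 522, 531, 530, 530, 521, 416, 256, 170, 177, 172, 223, 230, 187, 163, 162, 175, 193, 235, 258, 254, 261, 280, 283, 263, 245, 235, 206, 181, 137]
```

View pics/f2.png

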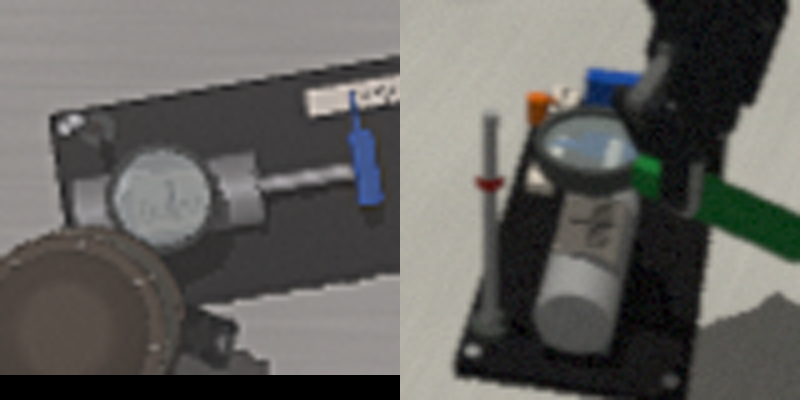

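The slide is fully in and the loupe is level, centred within about 1 mm. Its height matches the collar estimate of about 118.5 mm. Handing in.

```bash
python3 -c "
from bench import arm
print(arm.job_done())"
```

```text
the job is handed in; nothing more can be done
None
```

I pulled the spring gauge to the orange tab, held it for over a second and eased it back in. I then handed the job in with the loupe held still and level over the zero window at my estimated collar height of about 118.5 mm; `job_done()` returned no verdict, so I don't know the judged result.

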